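Back off a drilling jig's knurled locking nut and index the panel

TASK

With a fingertip, roll the big knurled nut on the drilling jig anticlockwise (seen from above) until its red dot has come round to the white pointer for the second time, and leave the nut there: this draws the locking pin out of the plywood panel. Then push the panel along its channel until it sits home against the wooden end stop. Only touch and push, never lift the panel, and leave everything else on the table where it is.

Things in the scene. Friction and masses are not known exactly. Their poses are not given: they have to be found in the camera images.
- jig: drilling jig fixed to the table: a wooden board 170 (x) x 330 (y) x 18 mm high. Origin on the table directly under the nut's axis; in its frame the board runs from y = -140 to +190 mm. On it a channel 104 mm wide runs along y between two wooden guide strips 14 mm wide, 8 mm high (y = -115 to +110 mm). A dark steel bridge under the nut crosses the channel
- nut_center (a point): point on the nut's axis, half-way up its rim, 75 mm above the table; turns with the nut. The nut is an aluminium disc with an upright axis, 84 mm across over its knurls (36 upright ridges 2.5 mm proud), 22 mm high (64 to 86 mm above the table), at a fixed height. A brass spindle 12 mm thick stands out of its top, to 98 mm above the table at the start, 108 mm at the end
- nut (a joint): rotation of the nut, rad; grows anticlockwise seen from above (loosening). At 0, 6.28 and 12.57 the red dot is at the white pointer. Starts at 0.3 to 1.4, dot just past the pointer, so the second meeting is at 12.57. Turns at about 0.05 N m (1.2 N along the rim), stays where left; hard stop at 15.5. Each turn lifts the locking pin 5 mm; it is clear of the panel from about 8.2 on
- pointer (a point): outer part of the white pointer painted on the bridge plate, 65 mm from the nut's axis on the jig's +x side, 61 mm above the table. The bridge: two steel posts at x = -78 to -62 and +62 to +78 mm, y = -22 to +22 mm (jig frame), and a top plate 160 (x) x 52 (y) mm, 48 to 60 mm above the table. Nothing stands beside the nut's rim above this plate
- nut_dot (a point): centre of the red dot, 13 mm across, on the nut's top face, 31.5 mm from its axis
- panel: loose plywood panel 100 (x) x 200 (y) x 10 mm lying in the jig's channel with 2 mm play at each side, about 120 g; origin at the centre of its underside, 18 mm above the table; axes as the jig's. An 8 mm steel pin under the bridge stands in one of its two 14 mm index holes and locks it at the start
- panel_tail (a point): middle of the panel's free end (its +y end in the jig's frame, the longer end out from under the bridge), half-way up its thickness. Push here, towards the jig's -y; it starts about 135 mm from the nut's axis and ends 85 mm from it. Behind it the bare board (18 mm high) runs on to y = 190 mm
- panel_lead (a point): middle of the panel's leading end (its -y end in the jig's frame), half-way up its thickness; about 50 mm short of the end stop at the start
- stop_face (a point): middle of the end stop's face, fixed on the jig at y = -115 mm in the jig's frame, 23 mm above the table (the height of the panel's mid-thickness); the stop is a wooden bar 156 (x) x 16 (y) mm whose top is 34 mm above the table. Its axes are the jig's
- keepsake: small wooden keepsake box with a ball knob on its lid, 74 x 74 x 83 mm, loose; origin at the centre of its underside. Leave alone
- glue: white glue bottle with an orange cap, 52 mm across, 150 mm tall, loose; origin at the centre of its underside. Leave alone
- driver: screwdriver with a red handle lying on the table beyond the jig's +x side; origin at its underside. Leave alone
- tree: flat plywood fir tree standing on a 50 x 50 mm wooden foot, 96 mm tall, 90 mm wide, loose; origin at the centre of its underside. Leave alone
- drill: black cordless drill lying on its side, about 300 x 275 x 60 mm, loose; origin at table height near its grip. Leave alone
- pencil_cup: empty blue cup, 72 mm across, 95 mm tall, loose; origin at the centre of its underside. Leave alone
- arch: flat arched plywood cut-out, 70 x 135 x 6 mm, loose on the table; origin near its middle, at its underside. Leave alone
Mind the look-alikes: they are no part of the job. What is shaped like the panel but green or yellow is not meant.

How it is judged (in metres and radians):
On the way, in this order (a step that is already met when the one before it is completed fails the run):
1. the nut has been backed off until its red dot is at the pointer for the second time (value of joint nut between 12.1664 and 12.9664 rad), for 0.3 s.
2. the panel is home against the end stop (y of panel_lead in the frame of jig between -0.12 and -0.11 m and x of panel_lead in the frame of jig between -0.006 and 0.006 m and x of panel_tail in the frame of jig between -0.006 and 0.006 m and z of each of panel_tail, panel_lead in the frame of jig below 0.027 m), for 0.2 s.
At the end, for the whole second after the job is handed in: the nut stands at 12.57 rad within 0.4 rad (about 23 degrees), the panel lies flat in its channel with its leading end within 5 mm of the end stop, and both are at rest (all of step 1 and all of step 2 and linear speed of panel below 0.01 m/s and velocity of joint nut between -0.05 and 0.05 rad/s); the robot touches nothing.
It fails at once if the nut was turned on far past the second meeting of dot and pointer (more than 1 rad) (value of joint nut above 13.5664 rad).
It fails at once if the panel was lifted off the channel floor (z of any of panel_tail, panel_lead in the frame of jig above 0.035 m).
It fails at once if something else on the table was disturbed (distance of any of keepsake, glue, driver, tree, drill, pencil_cup, arch from where it was at the start of the episode above 0.02 m).
It also fails if it takes over 72 s, if anything falls off the work surface, if the arm or the gripper's body presses on something with over 40 N, if the wrist force passes 120 N, or if a joint passes its speed limit or range.

ROBOT

A 6-joint arm with a two-finger parallel gripper is mounted at the origin on the work surface. World frame = base frame: x ahead of the robot, y to its left, z up, the work surface at z = 0. Lengths are in mm, angles in rad, forces in N, time in s.
With the tool pointing down it reaches from about 275 to 1000 mm from the base axis. Payload 8.4 kg.
Tool frame: the origin (TCP) lies midway between the tips of the shut fingers; the grasp point (between the pads) lies 19 mm behind it; z points along the fingers, y is the line along which they close (so a half turn about z gives the same grasp; the last joint's range is limited). The gripper opens to 85 mm and grips with 20 to 120 N. Pads are 22 mm wide; open, the fingers measure 114 mm over their backs; the gripper's body (76 mm by 85 mm) begins 54 mm behind the grasp point. The pads swing forward as they close: fully open they stand 13 mm farther back than shut.
Start: joints at [-1.211, 0.353, 1.633, -0, 1.155, -0.002], TCP at [221.223, -584.541, 231.281] pointing down, gripper open.
Joint ranges: [-2.63, 2.63], [-0.92, 2.1], [0.06, 2.66], [-1.3, 4.44], [0, 2.69], [-3.02, 3.02]. Speed limits (rad/s): [2.22, 2.22, 2.79, 3.14, 3.14, 3.14].

INTERFACE

Orientations are given as [roll, pitch, yaw] about the fixed x, y, z axes, in that order (R = Rz(yaw) Ry(pitch) Rx(roll)).
In Python, from rig import r, imaging gives the robot as it stands. The module is installed in compiled form; this text tells all that it offers.
- The arm moves only by the tool arm_command, never from a script. Its argument "deltas" is a list of rows, each an object of numbers: "hand": the finger opening in mm, from 0 to 85.4; "tx", "ty", "tz": the shift along the tool's x, y, z in mm; "wx", "wy", "wz": the turn, a rotation vector about the tool's x, y, z in rad. A call has 1 to 8 rows; each row shifts and turns the commanded pose from where the row before left it, along the tool's axes as they then stand; what a row does not reach is not made up. A row lasts 1/8 s, in which the tool goes at most 62.5 mm and 10.7 degrees, less where a joint would pass 70% of its speed; a pose out of reach is approached as far as the arm can. A call with a gripper value outside its range is refused whole. The fingers move at their own pace and stop on an object; "squeeze" is the grip in N (left out, the last holds). Time passes only in rows, so rows that do not move let the fingers close. It gives the time, the measured TCP pose, the force, the opening and the grip force at its end, in the units of the state.
- r.sense(): the state, without advancing time (a new reading comes with each control period).
- imaging.grab_frame(name): name is "scene" or "top" or "wrist"; returns a dict with "image" (400x640x3 uint8, red, green, blue), "mtx" (3x3 intrinsics, pixels), "world_to_cam" (4x4, takes a point from world to camera coordinates). Camera axes: x right, y up, looking along -z (the intrinsics and any distortion apply to the point x, -y, -z); pixel columns grow to the right and rows downward; lengths in mm; the calibration is good to about 2 mm. A picture is of the moment at which its call begins. There is no depth.
- r.sign_off(): hands the job in; it is judged then, once.
The state is a dict: "clock": time; "qpos": joint angles; "qvel": joint speeds; "joint_efforts": joint torques, N m; "eef_pos": TCP position; "tcp_rot": TCP orientation; "contact_force": force on the tool from outside, world axes, zero at the start; "wrist_torque": the same for the moment, N m; "opening": opening from 0.0 (shut) to 1.0 (fully open); "grasp_force": force on a finger pad.
Only numpy, scipy, OpenCV 4.12 (cv2) and the standard library are available. Lean on these libraries where they do the work, as an engineer would, in place of code of your own. Each camera call takes 0.05 s, during which the arm holds its last target. There are 200 camera calls.

## Working session

There is one attempt and no reset: what is moved stays moved. The work goes in short steps, Python scripts to look and compute and a tool call to move; the robot and the scene stay as the last step left them, time stands still between calls to the robot, and variables do not carry over. Pictures are saved under pics/ and viewed, at most 14 in all, crops included, and the job is handed in when it is done.

Besides the shell and the picture viewer there is one more tool, called after "Call:" in YAML: its name, and indented under it one key for each argument. arm_command: Moves the arm, as the interface text tells. Its arguments: {"type":"object","properties":{"deltas":{"type":"array"},"squeeze":{"type":"number"}},"required":["deltas"]}

```bash
mkdir -p pics; cat > h.py <<'E'
import numpy as np, cv2
from rig import r, imaging
def grab(n):
    f=imaging.grab_frame(n); return f
def save(f,p,crop=None,s=1):
    im=f["image"]
    if crop: x0,y0,x1,y1=crop; im=im[y0:y1,x0:x1]
    im=cv2.resize(im,None,fx=s,fy=s,interpolation=cv2.INTER_CUBIC)
    cv2.imwrite(p,im[:,:,::-1])
def back(f,u,v,z):
    K=f["mtx"];T=f["world_to_cam"];R=T[:3,:3];t=T[:3,3]
    d=np.linalg.inv(K)@[u,v,1]; d=np.array([d[0],-d[1],-d[2]])
    c=-R.T@t; w=R.T@d
    return c+w*(z-c[2])/w[2]
def proj(f,p):
    K=f["mtx"];T=f["world_to_cam"];q=T[:3,:3]@np.array(p)+T[:3,3]
    q=K@[q[0],-q[1],-q[2]]; return q[:2]/q[2]
E
python3 - <<'E'
from h import *
a=grab("top");b=grab("scene")
save(a,"pics/top.png");save(b,"pics/scene.png")
np.savez("f0.npz",**{"t_"+k:v for k,v in a.items()})
print(a.keys(),a["mtx"],a["world_to_cam"]);print(r.sense())
E
```

```text
dict_keys(['image', 'mtx', 'world_to_cam']) [[427.57816688   0.         316.1917006 ]
 [  0.         427.57816688 199.35666931]
 [  0.           0.           1.        ]] [[ 1.52996172e-02 -9.99866033e-01 -5.81693957e-03 -1.54990971e+01]
 [ 9.96941448e-01  1.48084359e-02  7.67363023e-02 -5.50325231e+02]
 [-7.66398824e-02 -6.97318420e-03  9.97034454e-01 -1.53171805e+03]
 [ 0.00000000e+00  0.00000000e+00  0.00000000e+00  1.00000000e+00]]
{'clock': 0.1, 'qpos': array([-1.21141046e+00,  3.53611324e-01,  1.63403971e+00,  1.44831734e-05,
        1.15518235e+00, -2.37593727e-03]), 'qvel': array([-8.04580872e-05, -1.34297652e-03, -2.94844297e-03,  4.49578364e-04,
        7.49554892e-04, -9.20098641e-04]), 'joint_efforts': array([-1.31556459e-03, -6.06361628e+01, -3.42825079e+01, -7.78494905e-05,
        4.02486854e-03, -4.23975052e-06]), 'eef_pos': array([ 221.075194  , -584.1545842 ,  230.62507134]), 'tcp_rot': array([-3.14035197e+00, -1.61907701e-05,  3.61755942e-01]), 'contact_force': array([-0.17289276,  0.27040252,  0.13098485]), 'wrist_torque': array([-0.02452775, -0.03083007, -0.04648686]), 'grasp_force': 0.0, 'opening': 1.0006553961470575}
```

View pics/top.png

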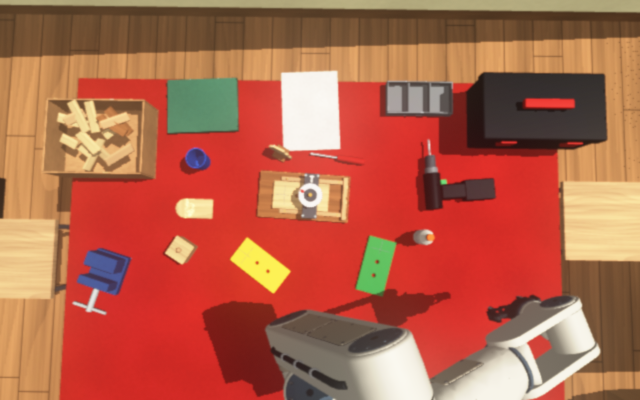

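View pics/scene.png

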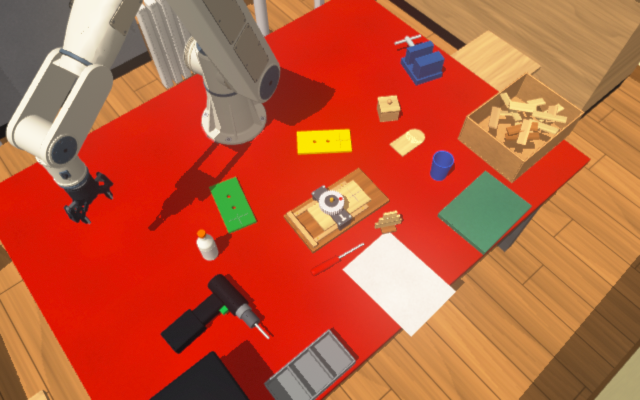

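The top view shows the jig at about (305,196) with the nut at (310,196). Candidates for the panel are the one in the jig at (290,195), the yellow one at (261,265) and the green one at (376,265). I choose the natural plywood one in the jig. The long free end points left (+y), and the driver at (337,158) confirms the +x side is up. Next is a close crop.

```bash
python3 - <<'E'
from h import *
d=np.load("f0.npz");f={k[2:]:d[k] for k in d}
save(f,"pics/c1.png",(250,160,360,230),7)
for n,p,z in [("nut",(310,196),86),("boardL",(258,196),18),("boardR",(350,196),18)]: print(n,back(f,*p,z))
E
```

```text
nut [556.90805468  14.08143484  86.        ]
boardL [559.85177637 205.04155921  18.        ]
boardR [ 564.81338576 -130.02361478   18.        ]
```

View pics/c1.png

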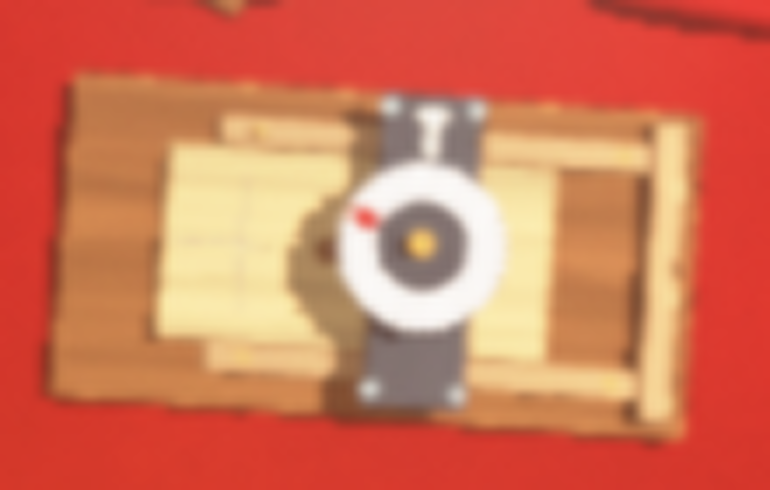

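The crop confirms the plywood panel in the jig, with the pale pattern to the left of the bridge. The nut is centred at crop (422,246), the dot at (366,218), the pointer at (432,130), and the board corners at (75,75), (703,118), (48,398) and (685,437).

```bash
python3 - <<'E'
from h import *
d=np.load("f0.npz");f={k[2:]:d[k] for k in d}
B=lambda u,v,z: back(f,250+(u+.5)/7-.5,160+(v+.5)/7-.5,z)[:2]
TL,TR,BL,BR=[B(*p,18) for p in [(75,75),(703,118),(48,398),(685,437)]]
print("sizes",[np.linalg.norm(a-b).round(1) for a,b in [(TL,TR),(BL,BR),(TL,BL),(TR,BR)]])
ey=(TL-TR)+(BL-BR); yaw=np.arctan2(-ey[0],ey[1]); ex=TL+TR-BL-BR
print("yaw",yaw,np.arctan2(ex[1],ex[0]))
c=(TL+TR+BL+BR)/4; R=np.array([[np.cos(yaw),-np.sin(yaw)],[np.sin(yaw),np.cos(yaw)]])
print("origin from board",c-R@[0,25])
n=B(422,246,86);print("nut",n,"spindle",B(422,243,98))
dt=R.T@(B(366,218,86)-n);print("dot r,ang",np.hypot(*dt),np.arctan2(dt[1],dt[0]))
for nm,p,z in [("pointer",(432,130),61),("tail",(162,240),28),("lead",(551,263),28),("stop",(645,270),34)]: print(nm,R.T@(B(*p,z)-n))
s=r.sense();print(s["eef_pos"],s["tcp_rot"])
E
```

```text
sizes [np.float64(328.9), np.float64(330.8), np.float64(169.4), np.float64(166.6)]
yaw -0.05015414164425144 -0.05214373960634451
origin from board [560.36578704  14.27828975]
nut [561.39372369  14.65269618] spindle [561.82881294  14.41273425]
dot r,ang 31.22244846386712 1.1709476731911461
pointer [61.44054823 -0.47251457]
tail [ -0.61195541 135.97077433]
lead [  0.53820832 -65.56576481]
stop [  -0.4290665  -113.93770174]
[ 221.075194   -584.1545842   230.62507134] [-3.14035197e+00 -1.61907701e-05  3.61755942e-01]
```

Call:
arm_command:
  deltas:
    - {"hand": 0,"wz": 0.137}
    - {"hand": 0,"wz": 0.137}
    - {"hand": 0,"wz": 0.137}
    - {"tx": 26,"ty": -44.6}
    - {"tx": 26,"ty": -44.6}
    - {"tx": 26,"ty": -44.6}
    - {"tx": 26,"ty": -44.6}
    - {"tx": 26,"ty": -44.6}
  squeeze: 30

```text
schema error: expected keys hand, tx, ty, tz, wx, wy, wz
```

Call:
arm_command:
  deltas:
    - {"tx": 26,"ty": -44.6}
    - {"tx": 26,"ty": -44.6}
    - {"tx": 26,"ty": -44.6}
    - {"tx": 26,"ty": -44.6}
    - {"tx": 26,"ty": -44.6}
    - {"tx": 26,"ty": -44.6}
    - {"tx": 26,"ty": -44.6}
    - {"tx": 0}

```text
schema error: expected keys hand, tx, ty, tz, wx, wy, wz
```

```bash
python3 - <<'E'
from h import *
a=grab("wrist");save(a,"pics/w1.png")
s=r.sense();print(s["clock"],s["eef_pos"],s["tcp_rot"],s["contact_force"],s["opening"],s["qpos"])
E
```

```text
0.15 [ 221.08570636 -584.193191    230.72530759] [-3.14050221e+00 -1.41288462e-05  3.61790235e-01] [ 0.30318329 -0.39765173  0.3603669 ] 1.0005121996295814 [-1.21141548e+00  3.53501930e-01  1.63396517e+00  1.25715691e-05
  1.15521603e+00 -2.41447761e-03]
```

View pics/w1.png

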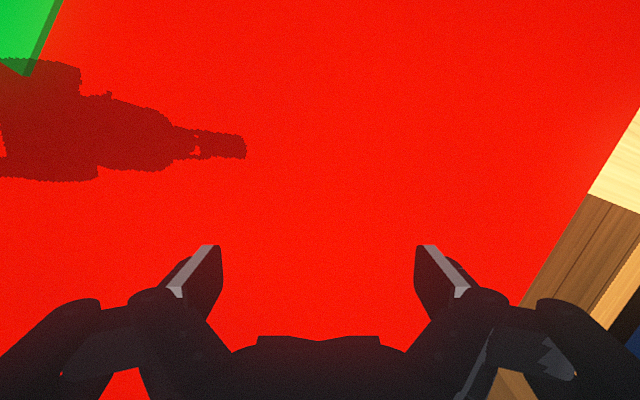

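The moves were refused because every row needs all the keys. The wrist picture only shows the open fingers over the red cloth, with thin tips at about (215,245) and (425,245). I'll resend the moves in full.

Call:
arm_command:
  deltas:
    - {"hand": 0,"tx": 0,"ty": 0,"tz": 0,"wx": 0,"wy": 0,"wz": 0.137}
    - {"hand": 0,"tx": 0,"ty": 0,"tz": 0,"wx": 0,"wy": 0,"wz": 0.137}
    - {"hand": 0,"tx": 0,"ty": 0,"tz": 0,"wx": 0,"wy": 0,"wz": 0.137}
    - {"hand": 0,"tx": 26,"ty": -44.6,"tz": 0,"wx": 0,"wy": 0,"wz": 0}
    - {"hand": 0,"tx": 26,"ty": -44.6,"tz": 0,"wx": 0,"wy": 0,"wz": 0}
    - {"hand": 0,"tx": 26,"ty": -44.6,"tz": 0,"wx": 0,"wy": 0,"wz": 0}
    - {"hand": 0,"tx": 26,"ty": -44.6,"tz": 0,"wx": 0,"wy": 0,"wz": 0}
    - {"hand": 0,"tx": 26,"ty": -44.6,"tz": 0,"wx": 0,"wy": 0,"wz": 0}
  squeeze: 30

```text
clock: 1.15
eef_pos: [362.6, -366.7, 231.2]
tcp_rot: [-3.142, -0.0, -0.049]
contact_force: [1.2, -0.8, 0.0]
opening: 0.004
grasp_force: 0.0
```

Call:
arm_command:
  deltas:
    - {"hand": 0,"tx": 26,"ty": -44.6,"tz": 0,"wx": 0,"wy": 0,"wz": 0}
    - {"hand": 0,"tx": 26,"ty": -44.6,"tz": 0,"wx": 0,"wy": 0,"wz": 0}
    - {"hand": 0,"tx": 26,"ty": -44.6,"tz": 0,"wx": 0,"wy": 0,"wz": 0}
    - {"hand": 0,"tx": 26,"ty": -44.6,"tz": 0,"wx": 0,"wy": 0,"wz": 0}
    - {"hand": 0,"tx": 26,"ty": -44.6,"tz": 0,"wx": 0,"wy": 0,"wz": 0}
    - {"hand": 0,"tx": 26,"ty": -44.6,"tz": 0,"wx": 0,"wy": 0,"wz": 0}
    - {"hand": 0,"tx": 26,"ty": -44.6,"tz": 0,"wx": 0,"wy": 0,"wz": 0}
    - {"hand": 0,"tx": 0,"ty": 0,"tz": 0,"wx": 0,"wy": 0,"wz": 0}

```text
clock: 2.15
eef_pos: [560.6, -62.6, 231.0]
tcp_rot: [-3.141, -0.0, -0.046]
contact_force: [0.4, 0.1, -0.3]
opening: 0.001
grasp_force: 0.0
```

```bash
python3 - <<'E'
from h import *
a=grab("wrist");save(a,"pics/w2.png")
s=r.sense();print(s["clock"],s["eef_pos"],s["tcp_rot"],s["contact_force"],s["opening"],s["qpos"])
print("nut rim near pt proj",proj(a,(561,14.5-42,86)),proj(a,(561,14.5,98)),proj(a,s["eef_pos"]))
E
```

```text
2.2 [559.48065321 -64.01044881 230.85271803] [ 3.14156775e+00  7.24450795e-04 -4.64734591e-02] [-0.59252205 -0.34180661  1.06567462] 0.0032530175683879686 [-1.16532862e-01  2.58163735e-01  1.76750418e+00 -8.40825111e-05
  1.11664567e+00  1.50077383e+00]
nut rim near pt proj [280.086891   187.48472649] [231.55530133 192.64188903] [320.89012398 255.46029198]
```

View pics/w2.png

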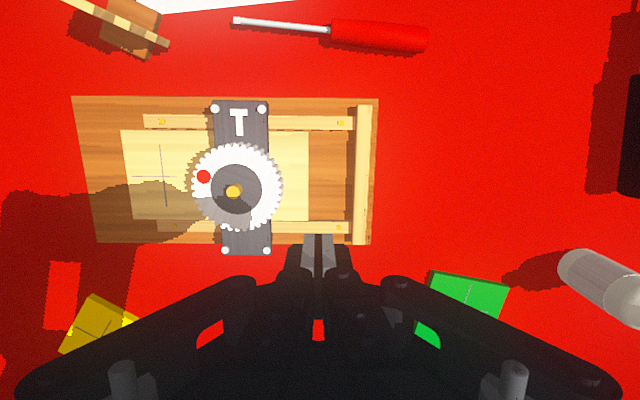

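The wrist view shows the shut fingers at (318,240). The nut is at (236,188) with knurl ridges, the dot at (203,176), and the projection agrees within 2 px. Now I go down beside the rim.

Call:
arm_command:
  deltas:
    - {"hand": 0,"tx": 0,"ty": 0,"tz": 40,"wx": 0,"wy": 0,"wz": 0}
    - {"hand": 0,"tx": 0,"ty": 0,"tz": 40,"wx": 0,"wy": 0,"wz": 0}
    - {"hand": 0,"tx": 0,"ty": 0,"tz": 40,"wx": 0,"wy": 0,"wz": 0}
    - {"hand": 0,"tx": 0,"ty": 0,"tz": 40,"wx": 0,"wy": 0,"wz": 0}
    - {"hand": 0,"tx": 0,"ty": -7,"tz": 0,"wx": 0,"wy": 0,"wz": 0}
    - {"hand": 0,"tx": 0,"ty": -7,"tz": 0,"wx": 0,"wy": 0,"wz": 0}
    - {"hand": 0,"tx": 0,"ty": 0,"tz": 0,"wx": 0,"wy": 0,"wz": 0}

```text
clock: 3.08
eef_pos: [561.0, -51.1, 73.1]
tcp_rot: [3.141, -0.003, -0.049]
contact_force: [-1.0, -0.6, 0.5]
opening: -0.003
grasp_force: 0.0
```

Call:
arm_command:
  deltas:
    - {"hand": 0,"tx": 0,"ty": -4,"tz": 0,"wx": 0,"wy": 0,"wz": 0}
    - {"hand": 0,"tx": 0,"ty": -4,"tz": 0,"wx": 0,"wy": 0,"wz": 0}
    - {"hand": 0,"tx": 0,"ty": 0,"tz": 0,"wx": 0,"wy": 0,"wz": 0}

```text
clock: 3.45
eef_pos: [560.4, -43.1, 71.5]
tcp_rot: [-3.142, -0.0, -0.049]
contact_force: [-0.2, -0.2, 0.0]
opening: -0.002
grasp_force: 0.0
```

Call:
arm_command:
  deltas:
    - {"hand": 0,"tx": 0,"ty": -2,"tz": 0,"wx": 0,"wy": 0,"wz": 0}
    - {"hand": 0,"tx": 0,"ty": -2,"tz": 0,"wx": 0,"wy": 0,"wz": 0}
    - {"hand": 0,"tx": 0,"ty": 0,"tz": 0,"wx": 0,"wy": 0,"wz": 0}

```text
clock: 3.82
eef_pos: [560.4, -41.1, 71.3]
tcp_rot: [3.139, -0.0, -0.048]
contact_force: [-0.4, -12.4, 1.4]
opening: -0.001
grasp_force: 5.9
```

Call:
arm_command:
  deltas:
    - {"hand": 0,"tx": 0,"ty": -2,"tz": 0,"wx": 0,"wy": 0,"wz": 0}
    - {"hand": 0,"tx": 0,"ty": 0,"tz": 0,"wx": 0,"wy": 0,"wz": 0}

```text
clock: 4.08
eef_pos: [560.5, -40.6, 71.4]
tcp_rot: [3.137, -0.0, -0.047]
contact_force: [-3.1, -21.1, 1.5]
opening: 0.001
grasp_force: 10.7
```

Contact is at about 56 mm from the axis, so the half-thickness is about 14 mm, and stiffness is about 5 N/mm. The finger path round the rim is a rounded rectangle, pressed in about 3 mm.

```bash
cat > path.py <<'E'
import numpy as np
def rows(hx=11,hy=14,r=39,step=8,n=64):
    a=np.linspace(0,np.pi/2,200); P=[(0,-hy-r)]
    for k,(cx,cy) in enumerate([(hx,-hy),(hx,hy),(-hx,hy),(-hx,-hy)]):
        t=a-np.pi/2+k*np.pi/2; P+=list(zip(cx+r*np.cos(t),cy+r*np.sin(t)))
    P.append((0,-hy-r)); P=np.array(P)
    s=np.r_[0,np.cumsum(np.hypot(*np.diff(P,axis=0).T))]; L=s[-1]
    q=np.arange(n+1)*step%L
    Q=np.c_[np.interp(q,s,P[:,0]),np.interp(q,s,P[:,1])]
    return L,Q
if __name__=="__main__":
    L,Q=rows(); D=np.diff(np.round(Q),axis=0); print(L)
    for i in range(0,64,8): print(Q[i].round(),[(int(x),int(-y)) for x,y in D[i:i+8]])
E
python3 path.py
```

```text
345.043590819799
[  0. -53.] [(8, 0), (8, 0), (8, -2), (7, -4), (6, -4), (6, -6), (4, -7), (2, -8)]
[ 49. -22.] [(1, -8), (0, -8), (0, -8), (0, -8), (0, -8), (-2, -8), (-3, -7), (-4, -6)]
[41. 39.] [(-6, -6), (-7, -4), (-8, -3), (-7, -1), (-8, 0), (-8, 0), (-8, 0), (-8, 1)]
[-19.  52.] [(-8, 2), (-7, 4), (-6, 6), (-5, 6), (-3, 7), (-2, 8), (0, 8), (0, 8)]
[-50.   3.] [(0, 8), (0, 8), (1, 8), (2, 8), (4, 7), (5, 6), (6, 5), (7, 3)]
[-25. -50.] [(8, 3), (8, 0), (8, 0), (8, 0), (8, 0), (8, -2), (7, -3), (7, -5)]
[ 37. -43.] [(5, -5), (4, -7), (3, -8), (1, -8), (0, -8), (0, -8), (0, -8), (0, -8)]
[50. 17.] [(-1, -8), (-3, -7), (-5, -7), (-5, -5), (-7, -5), (-8, -3), (-7, -1), (-8, 0)]
```

First call, with the first row backing off 1.4 mm.

Call:
arm_command:
  deltas:
    - {"hand": 0,"tx": 8,"ty": 1.4,"tz": 0,"wx": 0,"wy": 0,"wz": 0}
    - {"hand": 0,"tx": 8,"ty": 0,"tz": 0,"wx": 0,"wy": 0,"wz": 0}
    - {"hand": 0,"tx": 8,"ty": -2,"tz": 0,"wx": 0,"wy": 0,"wz": 0}
    - {"hand": 0,"tx": 7,"ty": -4,"tz": 0,"wx": 0,"wy": 0,"wz": 0}

```text
clock: 4.58
eef_pos: [592.3, -33.9, 71.2]
tcp_rot: [-3.141, -0.0, -0.049]
contact_force: [0.0, 0.2, -0.2]
opening: -0.002
grasp_force: 0.0
```

```bash
python3 - <<'E'
from h import *
a=grab("top");b=grab("wrist")
im=np.vstack([cv2.resize(a["image"][160:230,250:360],(440,280)),cv2.resize(b["image"][50:330,100:540],(440,280))])
cv2.imwrite("pics/t2.png",im[:,:,::-1])
s=r.sense();print(s["clock"],s["eef_pos"],s["contact_force"])
E
```

```text
4.675 [592.76506297 -33.55847211  71.31392608] [0.47664809 0.19917083 0.5501021 ]
```

View pics/t2.png

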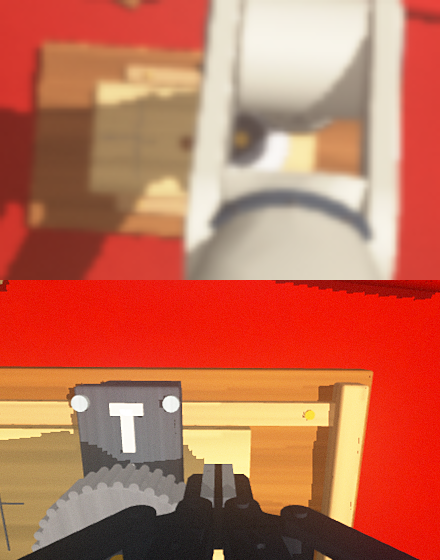

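Force is zero, so contact was lost at the corner, and the finger is narrower than assumed. I'll switch to keeping the same finger face on the rim and turning the wrist with the orbit. First I retreat and rewind clockwise off the rim (r = 75 mm), so there is wrist range for a 5.7 rad sweep.

Call:
arm_command:
  deltas:
    - {"hand": 0,"tx": 6,"ty": 8,"tz": 0,"wx": 0,"wy": 0,"wz": 0}
    - {"hand": 0,"tx": 6,"ty": 8,"tz": 0,"wx": 0,"wy": 0,"wz": 0}
    - {"hand": 0,"tx": -15,"ty": 4,"tz": 0,"wx": 0,"wy": 0,"wz": 0}
    - {"hand": 0,"tx": -15,"ty": 4,"tz": 0,"wx": 0,"wy": 0,"wz": 0}
    - {"hand": 0,"tx": -15,"ty": 4,"tz": 0,"wx": 0,"wy": 0,"wz": 0}

```text
clock: 5.3
eef_pos: [555.6, -60.8, 71.2]
tcp_rot: [-3.142, 0.001, -0.049]
contact_force: [-0.4, -0.5, -0.5]
opening: -0.002
grasp_force: 0.0
```

Call:
arm_command:
  deltas:
    - {"hand": 0,"tx": -11.7,"ty": -0.9,"tz": 0,"wx": 0,"wy": 0,"wz": 0.157}
    - {"hand": 0,"tx": -11.7,"ty": -0.9,"tz": 0,"wx": 0,"wy": 0,"wz": 0.157}
    - {"hand": 0,"tx": -11.7,"ty": -0.9,"tz": 0,"wx": 0,"wy": 0,"wz": 0.157}
    - {"hand": 0,"tx": -11.7,"ty": -0.9,"tz": 0,"wx": 0,"wy": 0,"wz": 0.157}
    - {"hand": 0,"tx": -11.7,"ty": -0.9,"tz": 0,"wx": 0,"wy": 0,"wz": 0.157}
    - {"hand": 0,"tx": -11.7,"ty": -0.9,"tz": 0,"wx": 0,"wy": 0,"wz": 0.157}
    - {"hand": 0,"tx": -11.7,"ty": -0.9,"tz": 0,"wx": 0,"wy": 0,"wz": 0.157}
    - {"hand": 0,"tx": -11.7,"ty": -0.9,"tz": 0,"wx": 0,"wy": 0,"wz": 0.157}

```text
clock: 6.3
eef_pos: [487.4, -5.5, 71.4]
tcp_rot: [3.141, 0.0, -1.311]
contact_force: [0.3, -0.9, 0.8]
opening: -0.001
grasp_force: 0.0
```

```bash
cat >> h.py <<'E'
N=np.array([561,14.5]);YAW=-.05
def state():
    s=r.sense();d=s["eef_pos"][:2]-N
    y=s["tcp_rot"][2];fx=[np.cos(y),np.sin(y)];fy=[np.sin(y),-np.cos(y)]
    print("t",round(s["clock"],2),"pos",s["eef_pos"].round(1),"yaw",round(y,3),"nut in tool x,y",round(-d@fx,1),round(-d@fy,1),"F",s["contact_force"].round(1),"q6",round(s["qpos"][5],2))
def dot(name):
    "red dot angle in jig frame from a camera frame"
    f=grab(name);h=cv2.cvtColor(f["image"],cv2.COLOR_RGB2HSV)
    c=proj(f,(*N,86)); e=np.array([proj(f,(*(N+31.5*np.array([np.cos(t),np.sin(t)])),86)) for t in np.linspace(0,6.28,60)]).astype(np.float32)
    m=np.zeros(h.shape[:2],np.uint8);cv2.polylines(m,[e.round().astype(np.int32)],True,255,max(3,int(16*np.abs(e-c).max()/31.5)))
    m&=(((h[...,0]<10)|(h[...,0]>170))&(h[...,1]>120)&(h[...,2]>50)).astype(np.uint8)*255
    n,l,st,ce=cv2.connectedComponentsWithStats(m)
    for i in range(1,n):
        if st[i,4]>8:
            p=back(f,*ce[i],86)[:2]-N; print("dot?",name,ce[i].round(),st[i,4],"r",np.hypot(*p).round(1),"ang",round((np.arctan2(p[1],p[0])-YAW)%(2*np.pi),3))
    return f
E
python3 - <<'E'
from h import *
f=dot("wrist");g=dot("top");state()
save(f,"pics/w3.png")
E
```

```text
dot? wrist [138. 317.] 70 r 26.8 ang 1.58
t 6.4 pos [487.4  -5.2  71.3] yaw -1.306 nut in tool x,y 0.3 -76.2 F [-1.5 -0.1 -0.9] q6 2.86
```

View pics/w3.png

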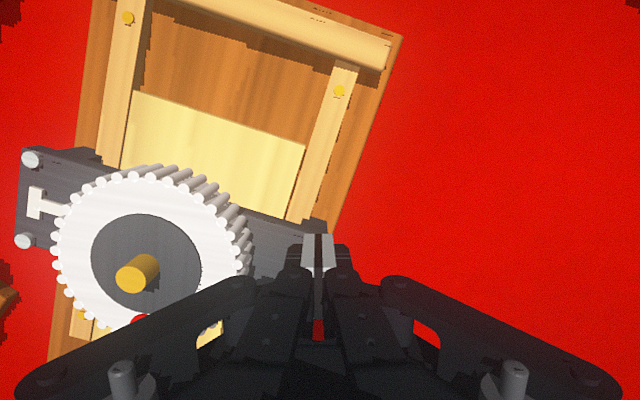

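The wrist view shows the nut, with the dot partly hidden at (138,317), so it has moved on to about 1.6 rad. The nut lies at tool (0.3, -76.2), as planned. Now I press in to r of about 52.5 and orbit.

Call:
arm_command:
  deltas:
    - {"hand": 0,"tx": 0,"ty": -8,"tz": 0,"wx": 0,"wy": 0,"wz": 0}
    - {"hand": 0,"tx": 0,"ty": -8,"tz": 0,"wx": 0,"wy": 0,"wz": 0}
    - {"hand": 0,"tx": 0,"ty": -4,"tz": 0,"wx": 0,"wy": 0,"wz": 0}
    - {"hand": 0,"tx": 0,"ty": -3.5,"tz": 0,"wx": 0,"wy": 0,"wz": 0}
    - {"hand": 0,"tx": 0,"ty": 0,"tz": 0,"wx": 0,"wy": 0,"wz": 0}

```text
clock: 7.02
eef_pos: [507.5, -0.2, 70.5]
tcp_rot: [3.133, 0.001, -1.304]
contact_force: [-13.3, -4.4, 10.0]
opening: -0.002
grasp_force: 7.3
```

Call:
arm_command:
  deltas:
    - {"hand": 0,"tx": 9.4,"ty": -0.85,"tz": 0,"wx": 0,"wy": 0,"wz": -0.18}
    - {"hand": 0,"tx": 9.4,"ty": -0.85,"tz": 0,"wx": 0,"wy": 0,"wz": -0.18}
    - {"hand": 0,"tx": 9.4,"ty": -0.85,"tz": 0,"wx": 0,"wy": 0,"wz": -0.18}
    - {"hand": 0,"tx": 9.4,"ty": -0.85,"tz": 0,"wx": 0,"wy": 0,"wz": -0.18}
    - {"hand": 0,"tx": 9.4,"ty": -0.85,"tz": 0,"wx": 0,"wy": 0,"wz": -0.18}

```text
clock: 7.65
eef_pos: [538.9, -36.4, 70.7]
tcp_rot: [3.137, 0.004, -0.397]
contact_force: [-8.6, -13.8, 4.9]
opening: -0.002
grasp_force: 8.1
```

```bash
python3 -c "
from h import *
state(); dot('wrist'); dot('top'); dot('scene')"
```

```text
t 7.65 pos [538.9 -36.4  70.7] yaw -0.397 nut in tool x,y 0.7 -55.5 F [ -8.6 -13.8   4.9] q6 1.9
```

Call:
arm_command:
  deltas:
    - {"hand": 0,"tx": 9.4,"ty": -0.85,"tz": 0,"wx": 0,"wy": 0,"wz": -0.18}
    - {"hand": 0,"tx": 9.4,"ty": -0.85,"tz": 0,"wx": 0,"wy": 0,"wz": -0.18}
    - {"hand": 0,"tx": 9.4,"ty": -0.85,"tz": 0,"wx": 0,"wy": 0,"wz": -0.18}
    - {"hand": 0,"tx": 9.4,"ty": -0.85,"tz": 0,"wx": 0,"wy": 0,"wz": -0.18}
    - {"hand": 0,"tx": 9.4,"ty": -0.85,"tz": 0,"wx": 0,"wy": 0,"wz": -0.18}
    - {"hand": 0,"tx": 9.4,"ty": -0.85,"tz": 0,"wx": 0,"wy": 0,"wz": -0.18}
    - {"hand": 0,"tx": 9.4,"ty": -0.85,"tz": 0,"wx": 0,"wy": 0,"wz": -0.18}
    - {"hand": 0,"tx": 9.4,"ty": -0.85,"tz": 0,"wx": 0,"wy": 0,"wz": -0.18}

```text
clock: 8.8
eef_pos: [608.7, -13.2, 71.3]
tcp_rot: [3.14, -0.0, 1.042]
contact_force: [1.9, -2.4, -0.7]
opening: 0.004
grasp_force: 1.4
```

```bash
python3 - <<'E'
from h import *
state(); a=dot('wrist'); b=dot('top'); c=dot('scene')
q=proj(c,(*N,86)).round().astype(int);t=proj(b,(*N,86)).round().astype(int);print(q,t)
C=lambda f,p:cv2.resize(f["image"][p[1]-30:p[1]+30,p[0]-30:p[0]+30],(400,400),interpolation=cv2.INTER_CUBIC)
cv2.imwrite("pics/m1.png",np.hstack([C(c,q),C(b,t)])[:,:,::-1])
E
```

```text
t 8.8 pos [608.7 -13.2  71.3] yaw 1.042 nut in tool x,y -0.2 -55.2 F [ 1.9 -2.4 -0.7] q6 0.51
dot? wrist [200. 336.] 24 r 35.3 ang 4.252
[331 201] [310 195]
```

View pics/m1.png

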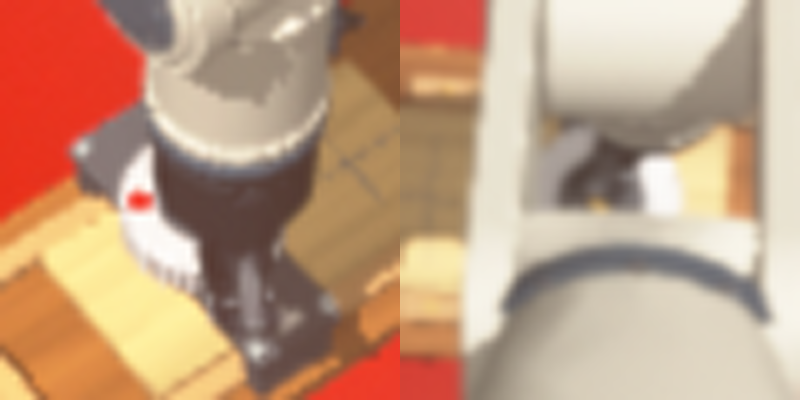

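```bash
cat >> h.py <<'E'
def sang(f,u,v):
    p=back(f,u,v,86)[:2]-N; print("r",np.hypot(*p).round(1),"ang",round((np.arctan2(p[1],p[0])-YAW)%(2*np.pi),3))
E
python3 -c "
from h import *
c=grab('scene'); sang(c,321.5,200.8); state()"
```

```text
r 32.6 ang 4.033
t 9.0 pos [608.7 -12.8  71.4] yaw 1.031 nut in tool x,y -1.1 -54.9 F [ 4.9 -1.4 -2.6] q6 0.52
```

Call:
arm_command:
  deltas:
    - {"hand": 0,"tx": 9.4,"ty": -2.85,"tz": 0,"wx": 0,"wy": 0,"wz": -0.18}
    - {"hand": 0,"tx": 9.4,"ty": -1.85,"tz": 0,"wx": 0,"wy": 0,"wz": -0.18}
    - {"hand": 0,"tx": 9.4,"ty": -0.85,"tz": 0,"wx": 0,"wy": 0,"wz": -0.18}
    - {"hand": 0,"tx": 9.4,"ty": -0.85,"tz": 0,"wx": 0,"wy": 0,"wz": -0.18}

```text
clock: 9.5
eef_pos: [613.9, 25.2, 71.7]
tcp_rot: [3.136, 0.001, 1.756]
contact_force: [9.4, -0.1, -5.7]
opening: -0.001
grasp_force: 4.3
```

The scene view puts the dot at 4.03 rad (r = 32.6, as it must be). That is 2.43 rad for a 2.35 rad orbit, so there is no slip. I carry on.

Call:
arm_command:
  deltas:
    - {"hand": 0,"tx": 9.4,"ty": -0.9,"tz": 0,"wx": 0,"wy": 0,"wz": -0.18}
    - {"hand": 0,"tx": 9.4,"ty": -0.9,"tz": 0,"wx": 0,"wy": 0,"wz": -0.18}
    - {"hand": 0,"tx": 9.4,"ty": -0.9,"tz": 0,"wx": 0,"wy": 0,"wz": -0.18}
    - {"hand": 0,"tx": 9.4,"ty": -0.9,"tz": 0,"wx": 0,"wy": 0,"wz": -0.18}
    - {"hand": 0,"tx": 9.4,"ty": -0.9,"tz": 0,"wx": 0,"wy": 0,"wz": -0.18}
    - {"hand": 0,"tx": 9.4,"ty": -0.9,"tz": 0,"wx": 0,"wy": 0,"wz": -0.18}

```text
clock: 10.25
eef_pos: [575.6, 66.4, 71.4]
tcp_rot: [3.14, 0.001, 2.836]
contact_force: [2.8, 4.3, -1.2]
opening: 0.0
grasp_force: 2.4
```

```bash
python3 -c "
from h import *
state();dot('wrist');dot('scene');dot('top')"
```

```text
t 10.25 pos [575.6  66.4  71.4] yaw 2.836 nut in tool x,y -1.7 -53.9 F [ 2.8  4.3 -1.2] q6 -1.15
dot? wrist [200. 335.] 36 r 35.4 ang 5.998
dot? wrist [198. 344.] 16 r 40.7 ang 5.959
```

Call:
arm_command:
  deltas:
    - {"hand": 0,"tx": 9.4,"ty": -2.4,"tz": 0,"wx": 0,"wy": 0,"wz": -0.18}
    - {"hand": 0,"tx": 9.4,"ty": -1.4,"tz": 0,"wx": 0,"wy": 0,"wz": -0.18}
    - {"hand": 0,"tx": 9.4,"ty": -0.9,"tz": 0,"wx": 0,"wy": 0,"wz": -0.18}
    - {"hand": 0,"tx": 9.4,"ty": -0.9,"tz": 0,"wx": 0,"wy": 0,"wz": -0.18}
    - {"hand": 0,"tx": 9.4,"ty": -0.9,"tz": 0,"wx": 0,"wy": 0,"wz": -0.18}
    - {"hand": 0,"tx": 9.4,"ty": -0.9,"tz": 0,"wx": 0,"wy": 0,"wz": -0.18}
    - {"hand": 0,"tx": 9.4,"ty": -0.9,"tz": 0,"wx": 0,"wy": 0,"wz": -0.18}
    - {"hand": 0,"tx": 9.4,"ty": -0.9,"tz": 0,"wx": 0,"wy": 0,"wz": -0.18}

```text
clock: 11.4
eef_pos: [509.6, 35.5, 71.0]
tcp_rot: [3.139, -0.001, -2.007]
contact_force: [-1.5, 2.8, 0.8]
opening: 0.002
grasp_force: 1.1
```

```bash
sed -i 's/N=np.array(\[561,14.5\])/N=np.array([560.7,13.6])/' h.py; python3 -c "
from h import *
state();dot('wrist');dot('scene');dot('top')"
```

```text
t 11.4 pos [509.6  35.5  71. ] yaw -2.007 nut in tool x,y -1.7 -55.6 F [-1.5  2.8  0.8] q6 -2.64
dot? wrist [200. 336.] 37 r 34.8 ang 1.161
```

Co-rotation with the tool is exact, since the dot stays at the same wrist pixel, so the nut is at about 7.28 rad. The remaining 5.29 rad is one more sweep. I retreat and rewind 5.34 rad at r of about 75.

Call:
arm_command:
  deltas:
    - {"hand": 0,"tx": -2,"ty": 10,"tz": 0,"wx": 0,"wy": 0,"wz": 0}
    - {"hand": 0,"tx": 0,"ty": 9.5,"tz": 0,"wx": 0,"wy": 0,"wz": 0}
    - {"hand": 0,"tx": -13.3,"ty": -1.2,"tz": 0,"wx": 0,"wy": 0,"wz": 0.178}
    - {"hand": 0,"tx": -13.3,"ty": -1.2,"tz": 0,"wx": 0,"wy": 0,"wz": 0.178}
    - {"hand": 0,"tx": -13.3,"ty": -1.2,"tz": 0,"wx": 0,"wy": 0,"wz": 0.178}
    - {"hand": 0,"tx": -13.3,"ty": -1.2,"tz": 0,"wx": 0,"wy": 0,"wz": 0.178}
    - {"hand": 0,"tx": -13.3,"ty": -1.2,"tz": 0,"wx": 0,"wy": 0,"wz": 0.178}
    - {"hand": 0,"tx": -13.3,"ty": -1.2,"tz": 0,"wx": 0,"wy": 0,"wz": 0.178}

```text
clock: 12.55
eef_pos: [557.8, 89.4, 71.3]
tcp_rot: [3.142, 0.0, -3.083]
contact_force: [0.5, -0.0, -1.2]
opening: -0.001
grasp_force: 0.0
```

Call:
arm_command:
  deltas:
    - {"hand": 0,"tx": -13.3,"ty": -1.2,"tz": 0,"wx": 0,"wy": 0,"wz": 0.178}
    - {"hand": 0,"tx": -13.3,"ty": -1.2,"tz": 0,"wx": 0,"wy": 0,"wz": 0.178}
    - {"hand": 0,"tx": -13.3,"ty": -1.2,"tz": 0,"wx": 0,"wy": 0,"wz": 0.178}
    - {"hand": 0,"tx": -13.3,"ty": -1.2,"tz": 0,"wx": 0,"wy": 0,"wz": 0.178}
    - {"hand": 0,"tx": -13.3,"ty": -1.2,"tz": 0,"wx": 0,"wy": 0,"wz": 0.178}
    - {"hand": 0,"tx": -13.3,"ty": -1.2,"tz": 0,"wx": 0,"wy": 0,"wz": 0.178}
    - {"hand": 0,"tx": -13.3,"ty": -1.2,"tz": 0,"wx": 0,"wy": 0,"wz": 0.178}
    - {"hand": 0,"tx": -13.3,"ty": -1.2,"tz": 0,"wx": 0,"wy": 0,"wz": 0.178}

```text
clock: 13.55
eef_pos: [636.0, 29.6, 71.3]
tcp_rot: [3.141, 0.0, 1.776]
contact_force: [-0.1, 0.1, 0.3]
opening: 0.005
grasp_force: 0.0
```

```bash
python3 -c "
from h import *
state();dot('wrist');dot('scene');dot('top')"
```

```text
t 13.55 pos [636.   29.6  71.3] yaw 1.776 nut in tool x,y -0.4 -77.0 F [-0.1  0.1  0.3] q6 -0.16
dot? wrist [186. 218.] 740 r 31.5 ang 1.025
dot? wrist [ 51. 267.] 26 r 39.3 ang 3.408
dot? wrist [ 56. 281.] 31 r 39.5 ang 3.589
```

The dot is clearly seen at 1.025 (r = 31.5), so the nut is at 7.31 and 5.26 rad remain. The rewind continues.

Call:
arm_command:
  deltas:
    - {"hand": 0,"tx": -13.3,"ty": -1.2,"tz": 0,"wx": 0,"wy": 0,"wz": 0.178}
    - {"hand": 0,"tx": -13.3,"ty": -1.2,"tz": 0,"wx": 0,"wy": 0,"wz": 0.178}
    - {"hand": 0,"tx": -13.3,"ty": -1.2,"tz": 0,"wx": 0,"wy": 0,"wz": 0.178}
    - {"hand": 0,"tx": -13.3,"ty": -1.2,"tz": 0,"wx": 0,"wy": 0,"wz": 0.178}
    - {"hand": 0,"tx": -13.3,"ty": -1.2,"tz": 0,"wx": 0,"wy": 0,"wz": 0.178}
    - {"hand": 0,"tx": -13.3,"ty": -1.2,"tz": 0,"wx": 0,"wy": 0,"wz": 0.178}
    - {"hand": 0,"tx": -13.3,"ty": -1.2,"tz": 0,"wx": 0,"wy": 0,"wz": 0.178}
    - {"hand": 0,"tx": -13.3,"ty": -1.2,"tz": 0,"wx": 0,"wy": 0,"wz": 0.178}

```text
clock: 14.7
eef_pos: [588.2, -56.1, 71.3]
tcp_rot: [-3.142, -0.0, 0.357]
contact_force: [0.5, -1.0, -0.1]
opening: 0.001
grasp_force: 0.0
```

Call:
arm_command:
  deltas:
    - {"hand": 0,"tx": -13.3,"ty": -1.2,"tz": 0,"wx": 0,"wy": 0,"wz": 0.178}
    - {"hand": 0,"tx": -13.3,"ty": -1.2,"tz": 0,"wx": 0,"wy": 0,"wz": 0.178}
    - {"hand": 0,"tx": -13.3,"ty": -1.2,"tz": 0,"wx": 0,"wy": 0,"wz": 0.178}
    - {"hand": 0,"tx": -13.3,"ty": -1.2,"tz": 0,"wx": 0,"wy": 0,"wz": 0.178}
    - {"hand": 0,"tx": -13.3,"ty": -1.2,"tz": 0,"wx": 0,"wy": 0,"wz": 0.178}
    - {"hand": 0,"tx": -13.3,"ty": -1.2,"tz": 0,"wx": 0,"wy": 0,"wz": 0.178}
    - {"hand": 0,"tx": -13.3,"ty": -1.2,"tz": 0,"wx": 0,"wy": 0,"wz": 0.178}
    - {"hand": 0,"tx": 0,"ty": 0,"tz": 0,"wx": 0,"wy": 0,"wz": 0}

```text
clock: 15.7
eef_pos: [503.4, -32.7, 71.4]
tcp_rot: [3.141, 0.0, -0.882]
contact_force: [-0.3, 0.3, -0.7]
opening: 0.0
grasp_force: 0.0
```

```bash
python3 -c "
from h import *
state()"
```

```text
t 15.7 pos [503.4 -32.7  71.4] yaw -0.882 nut in tool x,y 0.6 -73.7 F [-0.3  0.3 -0.7] q6 2.38
```

Call:
arm_command:
  deltas:
    - {"hand": 0,"tx": -13,"ty": -1.2,"tz": 0,"wx": 0,"wy": 0,"wz": 0.178}
    - {"hand": 0,"tx": -13,"ty": -1.2,"tz": 0,"wx": 0,"wy": 0,"wz": 0.178}
    - {"hand": 0,"tx": 0,"ty": -8,"tz": 0,"wx": 0,"wy": 0,"wz": 0}
    - {"hand": 0,"tx": 0,"ty": -8,"tz": 0,"wx": 0,"wy": 0,"wz": 0}
    - {"hand": 0,"tx": 0,"ty": -3,"tz": 0,"wx": 0,"wy": 0,"wz": 0}
    - {"hand": 0,"tx": 0,"ty": -2.5,"tz": 0,"wx": 0,"wy": 0,"wz": 0}
    - {"hand": 0,"tx": 0,"ty": 0,"tz": 0,"wx": 0,"wy": 0,"wz": 0}

```text
clock: 16.58
eef_pos: [508.9, -5.0, 70.7]
tcp_rot: [3.134, 0.001, -1.239]
contact_force: [-12.3, -5.5, 9.7]
opening: 0.001
grasp_force: 6.8
```

```bash
python3 -c "
from h import *
state()"
```

```text
t 16.57 pos [508.9  -5.   70.7] yaw -1.239 nut in tool x,y -0.7 -55.0 F [-12.3  -5.5   9.7] q6 2.8
```

Call:
arm_command:
  deltas:
    - {"hand": 0,"tx": 9.4,"ty": -1.0,"tz": 0,"wx": 0,"wy": 0,"wz": -0.18}
    - {"hand": 0,"tx": 9.4,"ty": -1.0,"tz": 0,"wx": 0,"wy": 0,"wz": -0.18}
    - {"hand": 0,"tx": 9.4,"ty": -1.0,"tz": 0,"wx": 0,"wy": 0,"wz": -0.18}
    - {"hand": 0,"tx": 9.4,"ty": -1.0,"tz": 0,"wx": 0,"wy": 0,"wz": -0.18}
    - {"hand": 0,"tx": 9.4,"ty": -1.0,"tz": 0,"wx": 0,"wy": 0,"wz": -0.18}
    - {"hand": 0,"tx": 9.4,"ty": -1.0,"tz": 0,"wx": 0,"wy": 0,"wz": -0.18}
    - {"hand": 0,"tx": 9.4,"ty": -1.0,"tz": 0,"wx": 0,"wy": 0,"wz": -0.18}
    - {"hand": 0,"tx": 9.4,"ty": -1.0,"tz": 0,"wx": 0,"wy": 0,"wz": -0.18}

```text
clock: 17.58
eef_pos: [573.6, -39.7, 71.2]
tcp_rot: [3.139, 0.0, 0.207]
contact_force: [0.9, -6.7, -1.1]
opening: -0.003
grasp_force: 3.3
```

```bash
python3 -c "
from h import *
state();dot('wrist')"
```

```text
t 17.57 pos [573.6 -39.7  71.2] yaw 0.207 nut in tool x,y -1.7 -54.8 F [ 0.9 -6.7 -1.1] q6 1.3
dot? wrist [141. 308.] 525 r 31.8 ang 2.45
```

Call:
arm_command:
  deltas:
    - {"hand": 0,"tx": 9.4,"ty": -2.0,"tz": 0,"wx": 0,"wy": 0,"wz": -0.18}
    - {"hand": 0,"tx": 9.4,"ty": -1.0,"tz": 0,"wx": 0,"wy": 0,"wz": -0.18}
    - {"hand": 0,"tx": 9.4,"ty": -1.0,"tz": 0,"wx": 0,"wy": 0,"wz": -0.18}
    - {"hand": 0,"tx": 9.4,"ty": -1.0,"tz": 0,"wx": 0,"wy": 0,"wz": -0.18}
    - {"hand": 0,"tx": 9.4,"ty": -1.0,"tz": 0,"wx": 0,"wy": 0,"wz": -0.18}
    - {"hand": 0,"tx": 9.4,"ty": -1.0,"tz": 0,"wx": 0,"wy": 0,"wz": -0.18}
    - {"hand": 0,"tx": 9.4,"ty": -1.0,"tz": 0,"wx": 0,"wy": 0,"wz": -0.18}
    - {"hand": 0,"tx": 9.4,"ty": -1.0,"tz": 0,"wx": 0,"wy": 0,"wz": -0.18}

```text
clock: 18.62
eef_pos: [615.5, 18.6, 71.4]
tcp_rot: [3.139, 0.001, 1.646]
contact_force: [1.3, -1.7, -0.4]
opening: -0.005
grasp_force: 0.7
```

```bash
python3 -c "
from h import *
state();dot('wrist')"
```

```text
t 18.62 pos [615.5  18.6  71.4] yaw 1.646 nut in tool x,y -0.9 -55.1 F [ 1.3 -1.7 -0.4] q6 -0.05
dot? wrist [139. 305.] 621 r 31.5 ang 3.908
```

Call:
arm_command:
  deltas:
    - {"hand": 0,"tx": 9.4,"ty": -2.5,"tz": 0,"wx": 0,"wy": 0,"wz": -0.18}
    - {"hand": 0,"tx": 9.4,"ty": -2.0,"tz": 0,"wx": 0,"wy": 0,"wz": -0.18}
    - {"hand": 0,"tx": 9.4,"ty": -1.2,"tz": 0,"wx": 0,"wy": 0,"wz": -0.18}
    - {"hand": 0,"tx": 9.4,"ty": -1.0,"tz": 0,"wx": 0,"wy": 0,"wz": -0.18}
    - {"hand": 0,"tx": 9.4,"ty": -1.0,"tz": 0,"wx": 0,"wy": 0,"wz": -0.18}
    - {"hand": 0,"tx": 9.4,"ty": -1.0,"tz": 0,"wx": 0,"wy": 0,"wz": -0.18}
    - {"hand": 0,"tx": 9.4,"ty": -1.0,"tz": 0,"wx": 0,"wy": 0,"wz": -0.18}
    - {"hand": 0,"tx": 9.4,"ty": -1.0,"tz": 0,"wx": 0,"wy": 0,"wz": -0.18}

```text
clock: 19.68
eef_pos: [562.9, 68.3, 71.6]
tcp_rot: [3.139, 0.003, 3.082]
contact_force: [2.2, 9.5, -2.7]
opening: -0.0
grasp_force: 4.5
```

```bash
python3 -c "
from h import *
state();dot('wrist')"
```

```text
t 19.68 pos [562.9  68.3  71.6] yaw 3.082 nut in tool x,y -1.1 -54.7 F [ 2.2  9.5 -2.7] q6 -1.4
dot? wrist [140. 303.] 617 r 32.7 ang 5.325
```

Call:
arm_command:
  deltas:
    - {"hand": 0,"tx": 9.4,"ty": -1.0,"tz": 0,"wx": 0,"wy": 0,"wz": -0.18}
    - {"hand": 0,"tx": 9.4,"ty": -1.0,"tz": 0,"wx": 0,"wy": 0,"wz": -0.18}
    - {"hand": 0,"tx": 9.4,"ty": -1.0,"tz": 0,"wx": 0,"wy": 0,"wz": -0.18}
    - {"hand": 0,"tx": 9.4,"ty": -1.0,"tz": 0,"wx": 0,"wy": 0,"wz": -0.18}
    - {"hand": 0,"tx": 9.4,"ty": -1.0,"tz": 0,"wx": 0,"wy": 0,"wz": -0.18}
    - {"hand": 0,"tx": 0,"ty": 0,"tz": 0,"wx": 0,"wy": 0,"wz": 0}

```text
clock: 20.48
eef_pos: [518.0, 48.7, 71.1]
tcp_rot: [3.14, -0.001, -2.307]
contact_force: [-4.9, 3.8, 3.2]
opening: -0.002
grasp_force: 3.2
```

```bash
python3 -c "
from h import *
state();f=dot('wrist');save(f,'pics/w4.png')"
```

```text
t 20.48 pos [518.   48.7  71.1] yaw -2.307 nut in tool x,y -2.6 -55.2 F [-4.9  3.8  3.2] q6 -2.32
dot? wrist [140. 307.] 526 r 32.8 ang 6.211
```

View pics/w4.png

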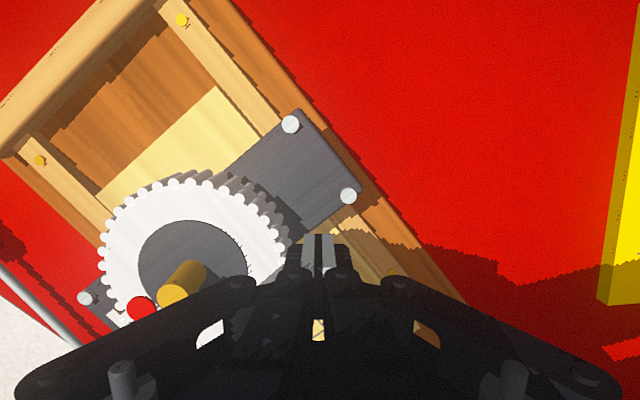

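The picture shows the red dot at (140,307), right beside the white pointer at (118,316). The nut is at about 12.49 rad, which is within tolerance. I leave it there, lift away, turn the tool square to the jig and go behind the panel's tail.

Call:
arm_command:
  deltas:
    - {"hand": 0,"tx": -2,"ty": 10,"tz": 0,"wx": 0,"wy": 0,"wz": 0}
    - {"hand": 0,"tx": 0,"ty": 10,"tz": 0,"wx": 0,"wy": 0,"wz": 0}
    - {"hand": 0,"tx": 0,"ty": 0,"tz": -25,"wx": 0,"wy": 0,"wz": 0}
    - {"hand": 0,"tx": 0,"ty": 0,"tz": -25,"wx": 0,"wy": 0,"wz": 0.177}
    - {"hand": 0,"tx": 0,"ty": 0,"tz": 0,"wx": 0,"wy": 0,"wz": 0.177}
    - {"hand": 0,"tx": 0,"ty": 0,"tz": 0,"wx": 0,"wy": 0,"wz": 0.177}
    - {"hand": 0,"tx": 0,"ty": 0,"tz": 0,"wx": 0,"wy": 0,"wz": 0.177}
    - {"hand": 0,"tx": 0,"ty": 0,"tz": 0,"wx": 0,"wy": 0,"wz": 0.177}

```text
clock: 21.52
eef_pos: [505.6, 64.2, 121.3]
tcp_rot: [-3.142, 0.0, 3.085]
contact_force: [0.3, 0.1, -0.1]
opening: -0.001
grasp_force: 0.0
```

Call:
arm_command:
  deltas:
    - {"hand": 0,"tx": -15,"ty": 30,"tz": 0,"wx": 0,"wy": 0,"wz": 0}
    - {"hand": 0,"tx": -15,"ty": 30,"tz": 0,"wx": 0,"wy": 0,"wz": 0}
    - {"hand": 0,"tx": -15,"ty": 30,"tz": 0,"wx": 0,"wy": 0,"wz": 0}
    - {"hand": 0,"tx": -15,"ty": 30,"tz": 0,"wx": 0,"wy": 0,"wz": 0}
    - {"hand": 0,"tx": 0,"ty": 0,"tz": 0,"wx": 0,"wy": 0,"wz": 0}

```text
clock: 22.15
eef_pos: [572.4, 182.8, 121.3]
tcp_rot: [3.141, 0.001, 3.093]
contact_force: [0.3, -0.2, -0.0]
opening: 0.0
grasp_force: 0.0
```

```bash
cat >> h.py <<'E'
def jig():
    s=r.sense();d=s["eef_pos"][:2]-N;c,q=np.cos(YAW),np.sin(YAW)
    print("tcp in jig",round(c*d[0]+q*d[1],1),round(-q*d[0]+c*d[1],1),s["eef_pos"][2].round(1))
E
python3 -c "
from h import *
state();jig();f=dot('wrist');dot('scene');save(f,'pics/w5.png')
T=N+np.array([[np.cos(YAW),-np.sin(YAW)],[np.sin(YAW),np.cos(YAW)]])@[0,136]
print(proj(f,(*T,28)))"
```

```text
t 22.15 pos [572.4 182.8 121.3] yaw 3.093 nut in tool x,y 3.5 -169.6 F [ 0.3 -0.2 -0. ] q6 -1.22
tcp in jig 3.2 169.6 121.3
dot? wrist [ 38. 269.] 345 r 32.8 ang 6.207
[273.77375746 194.09804539]
```

View pics/w5.png

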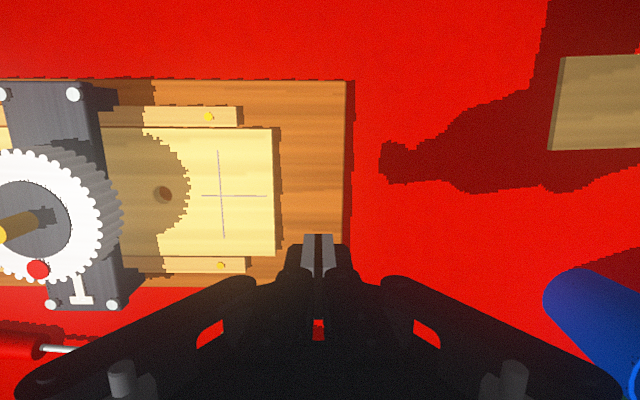

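The wrist view shows the panel's tail edge at (276,190), as predicted, and the bare board behind it. The nut is unchanged at 6.21. I go down to z of about 21 and start pushing.

Call:
arm_command:
  deltas:
    - {"hand": 0,"tx": 3,"ty": 0,"tz": 35,"wx": 0,"wy": 0,"wz": 0}
    - {"hand": 0,"tx": 0,"ty": 0,"tz": 35,"wx": 0,"wy": 0,"wz": 0}
    - {"hand": 0,"tx": 0,"ty": 0,"tz": 20,"wx": 0,"wy": 0,"wz": 0}
    - {"hand": 0,"tx": 0,"ty": 0,"tz": 9.5,"wx": 0,"wy": 0,"wz": 0}
    - {"hand": 0,"tx": 0,"ty": 0,"tz": 0,"wx": 0,"wy": 0,"wz": 0}

```text
clock: 22.88
eef_pos: [568.6, 180.6, 21.8]
tcp_rot: [-3.141, -0.0, 3.091]
contact_force: [-0.2, 0.5, 0.5]
opening: 0.001
grasp_force: 0.0
```

Call:
arm_command:
  deltas:
    - {"hand": 0,"tx": 0,"ty": -7,"tz": 0,"wx": 0,"wy": 0,"wz": 0}
    - {"hand": 0,"tx": 0,"ty": -7,"tz": 0,"wx": 0,"wy": 0,"wz": 0}
    - {"hand": 0,"tx": 0,"ty": -7,"tz": 0,"wx": 0,"wy": 0,"wz": 0}
    - {"hand": 0,"tx": 0,"ty": -6,"tz": 0,"wx": 0,"wy": 0,"wz": 0}
    - {"hand": 0,"tx": 0,"ty": 0,"tz": 0,"wx": 0,"wy": 0,"wz": 0}

```text
clock: 23.5
eef_pos: [567.2, 153.3, 21.9]
tcp_rot: [-3.142, 0.0, 3.091]
contact_force: [-0.3, -0.3, 0.7]
opening: -0.003
grasp_force: 0.0
```

```bash
python3 -c "
from h import *
state();jig()"
```

```text
t 23.5 pos [567.2 153.3  21.9] yaw 3.091 nut in tool x,y -0.5 -139.8 F [-0.3 -0.3  0.7] q6 -1.26
tcp in jig -0.5 139.8 21.9
```

Call:
arm_command:
  deltas:
    - {"hand": 0,"tx": 0,"ty": -5,"tz": 0,"wx": 0,"wy": 0,"wz": 0}
    - {"hand": 0,"tx": 0,"ty": -5,"tz": 0,"wx": 0,"wy": 0,"wz": 0}
    - {"hand": 0,"tx": 0,"ty": -5,"tz": 0,"wx": 0,"wy": 0,"wz": 0}
    - {"hand": 0,"tx": 0,"ty": -5,"tz": 0,"wx": 0,"wy": 0,"wz": 0}
    - {"hand": 0,"tx": 0,"ty": -5,"tz": 0,"wx": 0,"wy": 0,"wz": 0}
    - {"hand": 0,"tx": 0,"ty": -5,"tz": 0,"wx": 0,"wy": 0,"wz": 0}
    - {"hand": 0,"tx": 0,"ty": -5,"tz": 0,"wx": 0,"wy": 0,"wz": 0}
    - {"hand": 0,"tx": 0,"ty": -3,"tz": 0,"wx": 0,"wy": 0,"wz": 0}

```text
clock: 24.5
eef_pos: [565.3, 115.5, 21.8]
tcp_rot: [-3.142, -0.0, 3.092]
contact_force: [-0.1, 1.7, 0.8]
opening: -0.0
grasp_force: 0.7
```

Call:
arm_command:
  deltas:
    - {"hand": 0,"tx": 0,"ty": -2,"tz": 0,"wx": 0,"wy": 0,"wz": 0}
    - {"hand": 0,"tx": 0,"ty": -2,"tz": 0,"wx": 0,"wy": 0,"wz": 0}
    - {"hand": 0,"tx": 0,"ty": 0,"tz": 0,"wx": 0,"wy": 0,"wz": 0}

```text
clock: 24.88
eef_pos: [565.0, 111.7, 21.7]
tcp_rot: [-3.141, -0.0, 3.092]
contact_force: [-0.2, -0.8, 0.3]
opening: -0.001
grasp_force: 0.0
```

```bash
python3 -c "
from h import *
state();jig()"
```

```text
t 24.88 pos [565.  111.7  21.7] yaw 3.092 nut in tool x,y -0.6 -98.2 F [-0.2 -0.8  0.3] q6 -1.33
tcp in jig -0.7 98.2 21.7
```

Call:
arm_command:
  deltas:
    - {"hand": 0,"tx": 0,"ty": -2,"tz": 0,"wx": 0,"wy": 0,"wz": 0}
    - {"hand": 0,"tx": 0,"ty": -2,"tz": 0,"wx": 0,"wy": 0,"wz": 0}
    - {"hand": 0,"tx": 0,"ty": 0,"tz": 0,"wx": 0,"wy": 0,"wz": 0}

```text
clock: 25.25
eef_pos: [564.8, 107.7, 21.7]
tcp_rot: [-3.141, -0.0, 3.092]
contact_force: [-0.1, 0.4, 0.1]
opening: -0.002
grasp_force: 0.0
```

```bash
python3 -c "
from h import *
state();jig();f=dot('wrist');save(f,'pics/w6.png')"
```

```text
t 25.25 pos [564.8 107.7  21.7] yaw 3.092 nut in tool x,y -0.6 -94.2 F [-0.1  0.4  0.1] q6 -1.33
tcp in jig -0.6 94.2 21.7
```

Call:
arm_command:
  deltas:
    - {"hand": 0,"tx": 0,"ty": -1.5,"tz": 0,"wx": 0,"wy": 0,"wz": 0}
    - {"hand": 0,"tx": 0,"ty": -1.5,"tz": 0,"wx": 0,"wy": 0,"wz": 0}
    - {"hand": 0,"tx": 0,"ty": 0,"tz": 0,"wx": 0,"wy": 0,"wz": 0}

```text
clock: 25.68
eef_pos: [565.1, 105.1, 21.9]
tcp_rot: [3.141, 0.001, 3.092]
contact_force: [0.7, 2.7, -0.9]
opening: 0.001
grasp_force: 1.6
```

Call:
arm_command:
  deltas:
    - {"hand": 0,"tx": 0,"ty": -1.5,"tz": 0,"wx": 0,"wy": 0,"wz": 0}
    - {"hand": 0,"tx": 0,"ty": 0,"tz": 0,"wx": 0,"wy": 0,"wz": 0}

```text
clock: 25.92
eef_pos: [565.8, 104.8, 22.2]
tcp_rot: [3.139, 0.002, 3.091]
contact_force: [1.8, 9.7, -0.4]
opening: -0.003
grasp_force: 5.1
```

```bash
python3 -c "
from h import *
state();jig();f=dot('wrist');save(f,'pics/w7.png')"
```

```text
t 25.93 pos [565.8 104.8  22.2] yaw 3.091 nut in tool x,y 0.4 -91.3 F [ 1.8  9.7 -0.4] q6 -1.34
tcp in jig 0.5 91.3 22.2
```

View pics/w7.png

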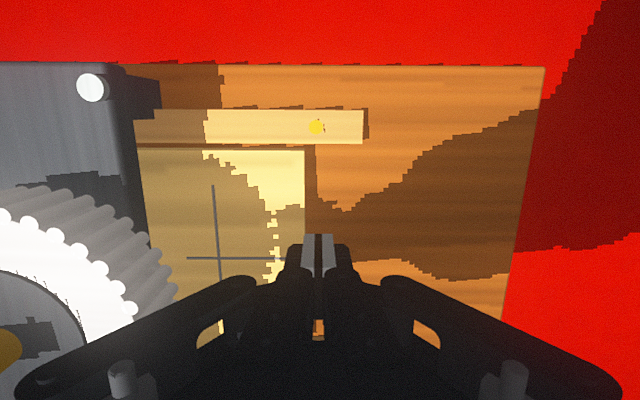

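A 10 N push with the tail at about y = 85 means the panel is home. The picture shows the tail edge at (305,200), square in the channel. I back off, rise and check.

Call:
arm_command:
  deltas:
    - {"hand": 0,"tx": 0,"ty": 8,"tz": 0,"wx": 0,"wy": 0,"wz": 0}
    - {"hand": 0,"tx": 0,"ty": 20,"tz": 0,"wx": 0,"wy": 0,"wz": 0}
    - {"hand": 0,"tx": 0,"ty": 20,"tz": 0,"wx": 0,"wy": 0,"wz": 0}
    - {"hand": 0,"tx": 0,"ty": 20,"tz": -40,"wx": 0,"wy": 0,"wz": 0}
    - {"hand": 0,"tx": 0,"ty": 0,"tz": -50,"wx": 0,"wy": 0,"wz": 0}
    - {"hand": 0,"tx": 0,"ty": 0,"tz": -50,"wx": 0,"wy": 0,"wz": 0}
    - {"hand": 0,"tx": 40,"ty": 0,"tz": -50,"wx": 0,"wy": 0,"wz": 0}
    - {"hand": 0,"tx": 50,"ty": 0,"tz": 0,"wx": 0,"wy": 0,"wz": 0}

```text
clock: 26.98
eef_pos: [480.9, 177.7, 214.4]
tcp_rot: [3.139, 0.007, 3.092]
contact_force: [-0.7, 1.2, 0.5]
opening: -0.001
grasp_force: 0.0
```

Call:
arm_command:
  deltas:
    - {"hand": 0,"tx": 50,"ty": 0,"tz": 0,"wx": 0,"wy": 0,"wz": 0}
    - {"hand": 0,"tx": 50,"ty": 20,"tz": 0,"wx": 0,"wy": 0,"wz": 0}
    - {"hand": 0,"tx": 0,"ty": 0,"tz": 0,"wx": 0,"wy": 0,"wz": 0}
    - {"hand": 0,"tx": 0,"ty": 0,"tz": 0,"wx": 0,"wy": 0,"wz": 0}

```text
clock: 27.48
eef_pos: [380.7, 201.6, 211.0]
tcp_rot: [3.141, 0.001, 3.093]
contact_force: [-0.5, -0.1, 0.5]
opening: 0.001
grasp_force: 0.0
```

```bash
python3 -c "
from h import *
state();dot('wrist');dot('scene');f=dot('top')
cv2.imwrite('pics/end.png',cv2.resize(f['image'][140:240,240:370],(780,600),interpolation=cv2.INTER_CUBIC)[:,:,::-1])"
```

```text
t 27.48 pos [380.7 201.6 211. ] yaw 3.093 nut in tool x,y -188.9 -179.1 F [-0.5 -0.1  0.5] q6 -1.04
```

View pics/end.png

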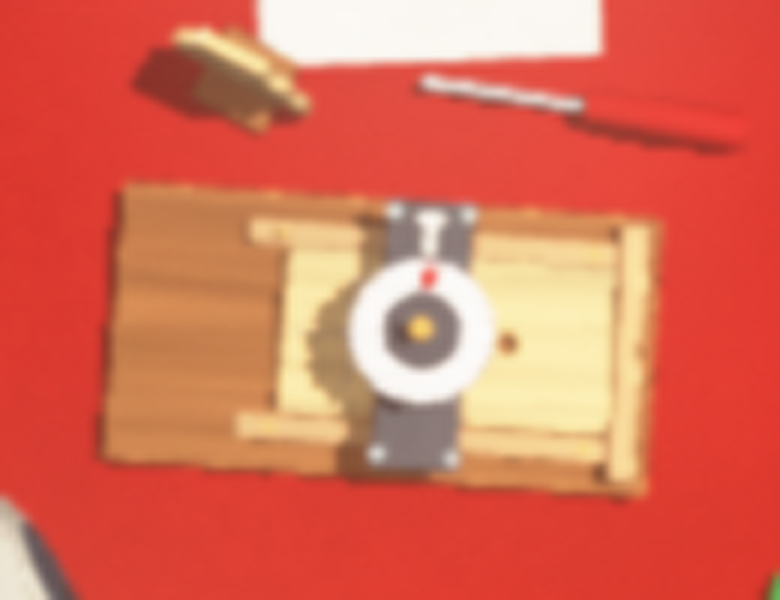

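The final view shows the red dot at (429,278), in line with the pointer at (430,225). The panel lies against the end stop at (615,340), and the tree and screwdriver have not moved. I hand the job in.

```bash
python3 -c "
from h import *
print(r.sign_off())"
```

```text
the job is handed in; nothing more can be done
None
```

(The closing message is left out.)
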